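# Shift the bench gear selector into the sensed slot

### The arm

A 7-joint arm with a two-finger parallel gripper is mounted at the origin on the work surface. World frame = base frame: x ahead of the robot, y to its left, z up, the work surface at z = 0. Lengths are in mm, angles in rad, forces in N, time in s.
With the tool pointing down it reaches from about 400 to 875 mm from the base axis. Payload 4.4 kg.
Tool frame: the origin (TCP) lies between the finger pads; the fingertips stand ctrl.tip_reach ahead of it and the grasp point (between the pads) lies 8 mm behind it (ctrl.tip_reach is the distance from the TCP to the fingertips, in mm); z points along the fingers, y is the direction in which the jaws open and shut (so a half turn about z gives the same grasp; the last joint's range is limited). The gripper opens to 85 mm and grips with 20 to 120 N. Pads are 22 mm wide; open, the fingers measure 114 mm over their backs; the gripper's body (76 mm by 85 mm) begins 54 mm behind the grasp point. The pads swing forward as they close: fully open they stand 13 mm farther back than shut.
Start: joints at [1.182, 0.628, 0.038, 1.517, -0.027, 0.996, -0.02], TCP at [206.224, -616.433, 214.513] pointing down, gripper open.
Joint ranges: [-3.06, 3.06], [-0.37, 2.12], [-1.25, 1.32], [0.18, 2.47], [-1.1, 4.24], [0.23, 1.98], [-2.94, 2.94]. Speed limits (rad/s): [2.57, 2.57, 3.14, 3.14, 3.14, 3.14, 3.14].

### API

Orientations are given as [roll, pitch, yaw] about the fixed x, y, z axes, in that order (R = Rz(yaw) Ry(pitch) Rx(roll)).
In Python, from cell import status, viewer, order, ctrl gives the robot as it stands.
- The arm moves only by the tool play_rows, never from a script. Its argument "series" is a list of rows, each a list of 5 numbers: the shift along the tool's x, y, z in cm, then the turn about the tool's z in degrees, then the closure, from 0 (fully open) to 1 (shut). In form: [[x, y, z, yaw, gripper], ...]. A call has 1 to 8 rows; each row is the pose to reach, as a shift and turn from the pose commanded when the call began, along the tool's axes at that moment; what a row does not reach only later rows make up. A row lasts 1/10 s, in which the tool goes at most 50 mm and 8.59 degrees, less where a joint would pass 70% of its speed; a pose out of reach is approached as far as the arm can. A call with a gripper value outside its range is refused whole. The fingers move at their own pace and stop on an object; the grip force is fixed at half the most. Time passes only in rows, so rows that repeat a pose let the fingers close. It gives the time, the measured TCP pose, the force and the opening at its end, in the units of the state.
- status.read_state(): the state, without advancing time (a new reading comes with each control period).
- viewer.get_image(name): name is "scene" or "top" or "wrist"; returns a dict with "img" (400x640x3 uint8, red, green, blue), "vfov" (degrees; the focal length in pixels is half the picture's height over the tangent of half this angle, whatever the lens; pixels are square), "cx", "cy" (the principal point, pixels), "rvec" (rotation vector, rad) and "tvec" (3), from world to camera coordinates, as OpenCV has them; the wrist camera has in their place "tool_from_camera" (4x4, takes a point from camera to tool coordinates, whose origin is the TCP and whose axes are the flange's). Camera axes: x right, y down, z forward; pixel columns grow to the right and rows downward; lengths in mm; the calibration is good to about 2 mm. The wrist camera is an equidistant fisheye: a pixel r from the principal point sees the ray r / f radians off the axis. A picture is of the moment at which its call begins: read the wrist's pose just before it. There is no depth.
- order.finish_job(): hands the job in, once; it reports no verdict.
The state is a dict: "clock": time; "qpos": joint angles; "qd": joint speeds; "tau": joint torques, N m; "eef_pos": TCP position; "tool_rot": TCP orientation; "force": force on the tool from outside, world axes, zero at the start; "torque": the same for the moment, N m; "width": finger opening in mm.
Only numpy, scipy, OpenCV 4.12 (cv2) and the standard library are available. Lean on these libraries where they do the work, as an engineer would, in place of code of your own. Each camera call takes 0.05 s, during which the arm holds its last target. There are 200 camera calls.

### The job

A gear selector is bolted to the lab bench for a sensor test; its lever stands in one slot of a six-slot shift gate, and one other slot has the raised sensor barrel at its end where the rest have only flat plugs. Push the lever out of its slot, along the cross channel and fully home into the slot with the barrel, and leave it there. Only push it with the fingertips or the outside of the fingers, never grip it, and leave the other things on the bench where they are.

Things in the scene. Friction and masses are not known exactly. Their poses are not given: they have to be found in the camera images.
- selector: gear selector, fixed to the bench: grey box with an aluminium gate plate on top, 150 x 150 mm, plate top 105 mm above the bench; foot flange 190 x 190 x 10 mm. Origin under its centre, on the bench; x, y along its sides; at zero yaw +x points away from the robot, +y to the robot's left. Yaw varies up to 0.5 rad either way
- gate (a point): centre of the gate, on the plate top, same axes as the selector. A cross channel runs along y through it, crossed by three columns of slots along x at y = +26, 0, -26 mm: six slots, one to +x and one to -x in each. Channels are 13 mm wide, the rod 9 mm; round noses between slots guide the rod in. Rod centre in a slot end: x = +26 or -26 mm; in the cross channel: x = 0
- barrel: sensor barrel that marks the wanted slot: upright steel cylinder, 22 mm wide, 34 mm high with its black cap (top 139 mm above the bench); origin at its foot on the plate top. It stands in line with the wanted slot beyond its end, at x = +56 or -56, y = 0 or -26 mm from the gate's centre in selector axes (drawn anew each time). The other slot ends have flat plugs 12 mm wide, 4 mm high
- knob (a point): centre of the lever's knob, a black square block 36 x 36 x 38 mm on a 9 mm rod, 170 mm from the pivot, which is 15 mm above the bench under the gate's centre: knob centre 185 mm up when upright, about 172 mm in a corner slot. Starts in the slot at +y, -x, not always fully home. Stays where it is left; about 2 to 4 N at the knob moves it
- rod_in_gate (a point): point on the rod's centre line level with the gate plate, 90 mm from the pivot: where in the gate the rod is. 26 mm here is about 48 mm at the knob
- fore_aft (a joint): lever angle along the slots (rad): 0 in the cross channel, +0.28 fully home in a slot towards the selector's +x, -0.28 towards its -x
- crosswise (a joint): lever angle along the cross channel (rad): about +0.28 in the +y column, 0 in the middle column, -0.28 in the -y column
- multimeter: bystander, loose: blue multimeter 150 x 78 x 34 mm lying beside the selector; origin under its centre
- phone: bystander, loose: black phone 72 x 150 x 9 mm lying beyond the selector; origin under its centre
- spare_knob: bystander, loose: spare round black lever knob, 42 mm wide, 48 mm high, standing beside the selector; origin under its centre
- screwdriver: bystander, loose: screwdriver lying beside the selector; origin under its middle
- parts_tray: bystander, loose: black tray with compartments, 200 x 140 x 40 mm; origin under its centre
- spray_can: bystander, loose: can 52 mm wide, 150 mm high, standing upright; origin under its centre

How it is judged (in metres and radians):
At the end, for the whole second after the job is handed in: The lever rests fully home in the slot with the sensor barrel: the rod's centre at gate level within 35 mm of the barrel's axis in plan (30 mm when home), and the lever is still (horizontal distance between rod_in_gate and barrel below 0.035 m and velocity of joint fore_aft between -0.05 and 0.05 rad/s and velocity of joint crosswise between -0.05 and 0.05 rad/s); the robot touches nothing.
It fails at once if the knob is gripped: the fingers press on two opposite sides of it at once ((contact force between the fingers and crosswise_c1 above 1.5 N and contact force between the fingers and crosswise_c2 above 1.5 N) or (contact force between the fingers and crosswise_c3 above 1.5 N and contact force between the fingers and crosswise_c4 above 1.5 N)).
It fails at once if a bystander is moved by more than 20 mm, carried or lifted (distance of any of multimeter, phone, spare_knob, screwdriver, parts_tray, spray_can from where it was at the start of the episode above 0.02 m).
It also fails if it takes over 51 s, if anything falls off the work surface, if the arm or the gripper's body presses on something with over 40 N, if the wrist force passes 120 N, or if a joint passes its speed limit or range.

## Working session

There is one attempt and no reset: what is moved stays moved. The work goes in short steps, Python scripts to look and compute and a tool call to move; the robot and the scene stay as the last step left them, time stands still between calls to the robot, and variables do not carry over. Pictures are saved under pics/ and viewed, about 8 in all and at most 12, crops included, and the job is handed in when it is done.

Besides the shell and the picture viewer there is one more tool, called after "Call:" as name(argument=value, ...), one argument or row to a line, values as JSON. play_rows: Moves the arm, as the interface text tells. Its arguments: {"type":"object","properties":{"series":{"type":"array","items":{"type":"array","items":{"type":"number"}}}},"required":["series"]}

```bash
ls; mkdir -p pics
python3 - <<'E'
from cell import status, viewer, order, ctrl
import cv2
s=status.read_state();print(s['clock'],s['eef_pos'],s['tool_rot'],s['width'],ctrl.tip_reach)
for n in('scene','top'):
    d=viewer.get_image(n);cv2.imwrite(f'pics/{n}0.png',d['img'][:,:,::-1]);print(n,d['vfov'],d['cx'],d['cy'],d['rvec'],d['tvec'])
E
```

```text
pics
0.0 [ 206.01353074 -615.8026257   213.58759383] [-3.13968575e+00  2.62836266e-05  3.22811531e-01] 85.29226161696066 11.0
scene 49.86683790675156 313.4709916333436 203.04596782433657 [ 2.03799269  0.92749593 -0.49015854] [-342.11317967 -196.93150708 1735.60280521]
top 48.65216443060966 313.85014133977324 200.73617592747178 [ 2.12282322 -2.13012852  0.19962174] [ -60.97588199  583.24981691 1561.12449621]
```

View pics/scene0.png

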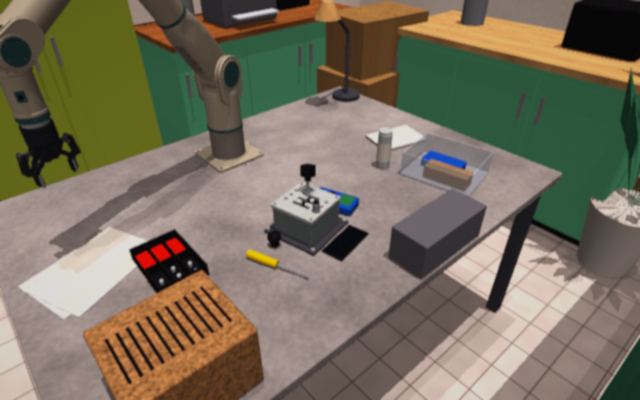

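View pics/top0.png

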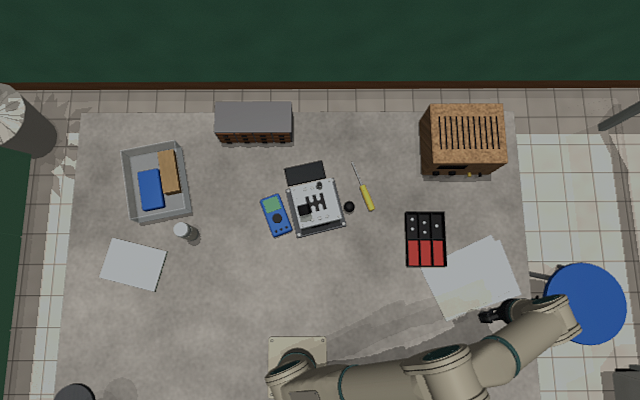

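The top view shows the selector at about (315,205), with the lever at its near left and a dark cap near (319,185). I'll zoom in there.

```bash
cat > h.py <<'E'
import numpy as np,cv2
from cell import status,viewer
def K(d,f=None):
    f=200/np.tan(np.radians(d['vfov'])/2);return np.array([[f,0,d['cx']],[0,f,d['cy']],[0,0,1]])
def ray(d,u,v,z):
    R=cv2.Rodrigues(np.array(d['rvec']))[0];t=np.array(d['tvec'])
    r=R.T@np.linalg.inv(K(d))@[u,v,1];c=-R.T@t
    return c+r*(z-c[2])/r[2]
def proj(d,P):
    return cv2.projectPoints(np.array(P,float).reshape(-1,3),np.array(d['rvec']),np.array(d['tvec']),K(d),None)[0][:,0]
E
python3 - <<'E'
import cv2
a=cv2.imread('pics/top0.png')[165:250,255:365];a=cv2.resize(a,None,fx=5,fy=5,interpolation=cv2.INTER_CUBIC)
b=cv2.imread('pics/scene0.png')[155:255,240:350];b=cv2.resize(b,(int(110*4.2),420),interpolation=cv2.INTER_CUBIC)
cv2.imwrite('pics/topcrop.png',a)
E
```

```text
(no output)
```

View pics/topcrop.png

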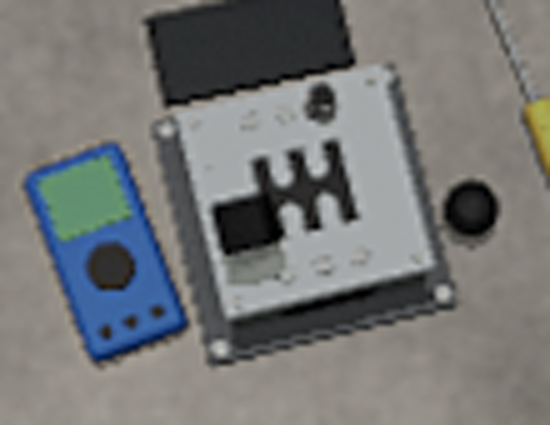

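Run:
```python
from h import *
d=viewer.get_image('top')
f=lambda u,v,z:ray(d,255+u/5-.4,165+v/5-.4,z)
C=[f(*p,105) for p in[(230,320),(437,268),(388,68),(175,130)]]
for c in C:print('c',c.round(1))
print('mean',np.mean(C,0).round(1))
for p in[(262,165),(297,157),(332,148),(315,225),(352,215),(306,191)]:print(p,f(*p,105).round(1))
e=[C[1]-C[0],C[2]-C[3]];print([np.arctan2(-v[0],-v[1])*1 for v in e],[np.arctan2(v[1],v[0]) for v in(C[3]-C[0],C[2]-C[1])])
print('cap',f(321,93,139).round(1),'knob top',f(248,223,191).round(1))
print('mm top knob size check',[f(*p,191).round(1) for p in((213,205),(285,245))])
# others
print('can',ray(d,187,231,150).round(), 'sparek',f(472,208,48).round(),'mm',[f(*p,34).round() for p in((30,180),(120,145),(187,330),(98,362))])
print('phone',[f(*p,9).round() for p in((145,20),(340,0),(355,65),(168,105))])
```

```text
c [474.7 -16.2 105. ]
c [ 510.9 -161.3  105. ]
c [ 655.1 -128.6  105. ]
c [610.4  23.1 105. ]
mean [562.8 -70.7 105. ]
(262, 165) [584.9 -38.6 105. ]
(297, 157) [590.6 -63.4 105. ]
(332, 148) [597.  -88.2 105. ]
(315, 225) [541.8 -75.9 105. ]
(352, 215) [ 548.8 -102.   105. ]
(306, 191) [566.1 -69.6 105. ]
[np.float64(-0.24436439607150215), np.float64(-0.28673683528686494)] [np.float64(0.2816935383239507), np.float64(0.22337219381420625)]
cap [629.2 -80.1 139. ] knob top [529.  -30.3 191. ]
mm top knob size check [array([541.2,  -7. , 191. ]), array([514.1, -54.9, 191. ])]
can [462. 367. 150.] sparek [ 563. -191.   48.] mm [array([588., 134.,  34.]), array([614.,  68.,  34.]), array([476.,  17.,  34.]), array([453.,  82.,  34.])]
phone [array([716.,  51.,   9.]), array([731., -97.,   9.]), array([ 680., -108.,    9.]), array([650.,  34.,   9.])]
```

Call:
play_rows(
  series=[
    [4,-4,-4.5,4.2,1],
    [8,-8,-4.5,4.2,1],
    [12,-12,-4.5,4.2,1],
    [15,-16,-4.5,4.2,1],
    [18,-20,-4.5,4.2,1],
    [20.8,-23,-4.5,4.2,1],
    [20.8,-23,-4.5,4.2,1],
  ],
)

```text
clock: 0.85
eef_pos: [332.0, -327.4, 259.5]
tool_rot: [-3.139, -0.001, 0.255]
force: [-0.4, -0.9, -0.3]
width: 0.1
```

Call:
play_rows(
  series=[
    [3,-3.8,0,0,1],
    [6,-7.6,0,0,1],
    [9,-11.4,0,0,1],
    [12,-15.2,0,0,1],
    [15.2,-19,0,0,1],
    [19,-23.9,0,0,1],
    [19,-23.9,0,0,1],
    [19,-23.9,0,0,1],
  ],
)

```text
clock: 1.65
eef_pos: [456.2, -51.5, 259.3]
tool_rot: [-3.141, -0.0, 0.255]
force: [-0.0, -1.0, 0.1]
width: 0.2
```

Run:
```python
from h import *
s=status.read_state();print(s['clock'],s['eef_pos'],s['tool_rot'],s['width'],s['force'])
d=viewer.get_image('wrist');cv2.imwrite('pics/w1.png',d['img'][:,:,::-1])
print(d['vfov'],d['cx'],d['cy'],np.array(d['tool_from_camera']).round(3))
t=viewer.get_image('top')['img'][:,:,::-1]
cv2.imwrite('pics/both1.png',np.vstack([d['img'][:,:,::-1],cv2.resize(t[160:225,240:344],(640,200)*1 if 0 else (320,200),interpolation=cv2.INTER_CUBIC).repeat(2,1)])[:600])
```

```text
1.65 [456.15081279 -51.54207163 259.3470055 ] [-3.14091492e+00 -9.40306680e-05  2.54684969e-01] 0.23647707932353604 [-0.00228233 -0.97997482  0.08451259]
65.70646984690485 323.3150653962521 199.1582046107288 [[-0.00000e+00 -9.66000e-01 -2.60000e-01  6.60710e+01]
 [ 1.00000e+00  0.00000e+00 -1.00000e-03  6.62000e-01]
 [ 1.00000e-03 -2.60000e-01  9.66000e-01 -1.59536e+02]
 [ 0.00000e+00  0.00000e+00  0.00000e+00  1.00000e+00]]
```

View pics/w1.png

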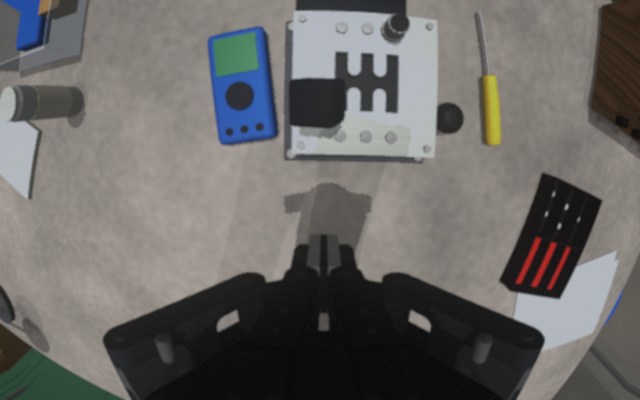

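The wrist view shows the plate squared up with the tool. The slots span about (335–398, 53–112), the barrel is at (397,27) in the right-hand far slot (-y, +x), and the knob is at about (317,102).

```bash
cat >> h.py <<'E'
from scipy.spatial.transform import Rotation as Ro
def wray(d,s,u,v,z):
    f=K(d)[0,0];x,y=u-d['cx'],v-d['cy'];r=np.hypot(x,y);th=r/f
    k=np.array([x/r*np.sin(th),y/r*np.sin(th),np.cos(th)])
    T=np.array(d['tool_from_camera']);R=Ro.from_euler('xyz',s['tool_rot']).as_matrix()
    o=R@T[:3,3]+s['eef_pos'];q=R@T[:3,:3]@k
    return o+q*(z-o[2])/q[2]
G=np.array([564.5,-70]);Y=.255
def sel(p):
    c,s=np.cos(Y),np.sin(Y);d=np.array(p)[:2]-G;return np.array([c*d[0]+s*d[1],-s*d[0]+c*d[1]]).round(1)
E
python3 - <<'E'
from h import *
s=status.read_state();d=viewer.get_image('wrist')
for p in[(367,53),(367,112),(398,54),(398,112),(367,81)]:
    w=wray(d,s,*p,105);print(p,w.round(1),sel(w))
for n,p,z in[('cap',(399,19),139),('kTL',(289,80),191),('kBL?',(290,122),191),('kTR',(345,80),191),('kBR',(346,122),191)]:
    w=wray(d,s,*p,z);print(n,w.round(1),sel(w))
g=cv2.cvtColor(d['img'],cv2.COLOR_RGB2GRAY)[70:140,280:355]
b=cv2.resize(cv2.convertScaleAbs(g,alpha=3,beta=0),None,fx=7,fy=7,interpolation=cv2.INTER_CUBIC);cv2.imwrite('pics/k1.png',b)
print('tcp',sel(s['eef_pos']))
E
```

```text
(367, 53) [594.9 -65.4 105. ] [30.6 -3.2]
(367, 112) [535.7 -80.5 105. ] [-30.5  -2.9]
(398, 54) [603.6 -96.2 105. ] [ 31.3 -35.3]
(398, 112) [ 544.7 -111.4  105. ] [-29.6 -35. ]
(367, 81) [566.5 -72.5 105. ] [ 1.3 -2.9]
cap [628.6 -83.2 139. ] [ 58.7 -28.9]
kTL [540.1  -8.4 191. ] [-8.  65.8]
kBL? [510.1 -16.6 191. ] [-39.2  65.4]
kTR [549.9 -47.8 191. ] [-8.5 25.2]
kBR [520.  -56.2 191. ] [-39.6  24.6]
tcp [-102.3   42. ]
```

View pics/k1.png

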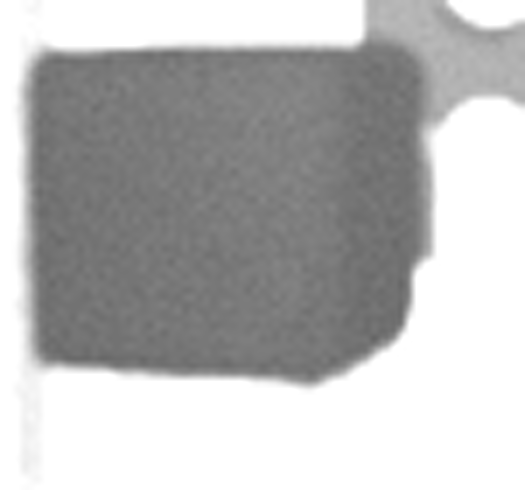

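Call:
play_rows(
  series=[
    [0,-0.3,3,0,1],
    [0,-0.3,6,0,1],
    [0,-0.3,7.9,0,1],
    [1.5,-0.3,7.9,0,1],
    [3,-0.3,7.9,0,1],
    [4,-0.3,7.9,0,1],
    [4,-0.3,7.9,0,1],
  ],
)

```text
clock: 2.5
eef_pos: [494.6, -42.2, 180.6]
tool_rot: [3.141, -0.001, 0.248]
force: [0.1, -0.7, -0.2]
width: -0.3
```

Call:
play_rows(
  series=[
    [0.4,0,0,0,1],
    [0.8,0,0,0,1],
    [1.2,0,0,0,1],
    [1.6,0,0,0,1],
    [1.8,0,0,0,1],
    [1.8,0,0,0,1],
  ],
)

```text
clock: 3.1
eef_pos: [511.4, -36.4, 180.5]
tool_rot: [-3.142, -0.0, 0.25]
force: [-0.0, 1.1, 0.2]
width: 0.5
```

```bash
sed -i 's/564.5,-70\]/566.5,-72.3]/' h.py
python3 - <<'E'
from h import *
s=status.read_state();d=viewer.get_image('wrist');cv2.imwrite('pics/w2.png',d['img'][:,:,::-1])
print(s['clock'],s['eef_pos'],s['force'],s['tool_rot'],'tcp',sel(s['eef_pos']))
E
```

```text
3.1 [511.38244128 -36.39146793 180.51600298] [-0.03008045  1.11322199  0.2362798 ] [-3.14158447e+00 -2.16550802e-04  2.49821871e-01] tcp [-44.3  48.7]
```

View pics/w2.png

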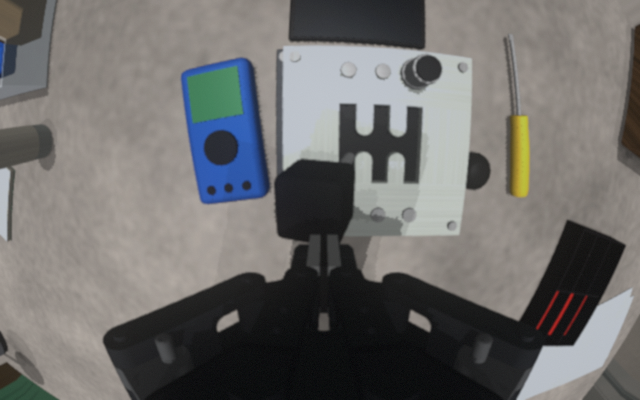

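The closed tips are at about (323,240), right behind the knob's near face. The barrel is at (425,68), in line with the right column. Next is the push along +x.

Call:
play_rows(
  series=[
    [0.3,0,0,0,1],
    [0.6,0,0,0,1],
    [0.9,0,0,0,1],
    [0.9,0,0,0,1],
  ],
)

```text
clock: 3.55
eef_pos: [520.3, -34.1, 181.2]
tool_rot: [3.142, -0.0, 0.25]
force: [-1.7, -0.3, 6.2]
width: -0.4
```

Run:
```python
from h import *
s=status.read_state();d=viewer.get_image('wrist')
print(s['clock'],s['eef_pos'],s['force'],'tcp',sel(s['eef_pos']))
for p in [(423,62)]:
    pass
m=cv2.cvtColor(d['img'],cv2.COLOR_RGB2GRAY)
cv2.imwrite('pics/w3.png',d['img'][:,:,::-1])
# knob top edges: scan column 310 and row values
print(m[140:240:3,310]);print(m[190,260:380:3])
```

```text
3.55 [520.25381768 -34.13860159 181.1595023 ] [-1.70678278 -0.26824553  6.1860371 ] tcp [-35.1  48.6]
[194 193 191 189 187 185 172 171 162  75  36  35  35  35  33  31  32  34
  35  31  33  34  32  31  31  31  27  27  23  24  26  29  53  56]
[ 73  59  43  60 122  66  35  33  36  36  34  35  34  34  37  33  33  36
  35  34  34  33  33  34  32  34  34  33  33  34  33  61 156 164 174 170
 163  89  52  52]
```

Run:
```python
import cv2
a=cv2.imread('pics/w3.png')[30:300,230:490];a=cv2.convertScaleAbs(a,alpha=2.0);cv2.imwrite('pics/w3c.png',cv2.resize(a,None,fx=2.2,fy=2.2,interpolation=cv2.INTER_CUBIC))
```

```text
(no output)
```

View pics/w3c.png

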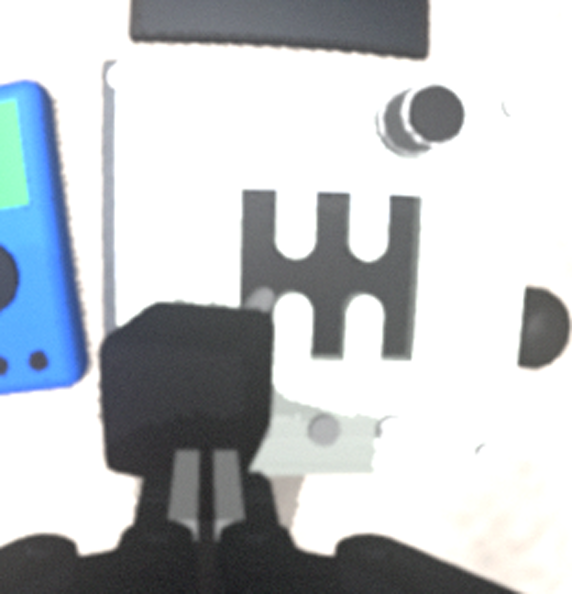

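The tool force is mainly upward (+6 N) and the pads still show unoccluded over the knob's edge. So the tips seem to be riding on top of the knob. I'll back off, go lower and try again.

Call:
play_rows(
  series=[
    [-1.5,0,0,0,1],
    [-3,0,0,0,1],
    [-3,0,1,0,1],
    [-3,0,2,0,1],
    [-3,0,2,0,1],
  ],
)

```text
clock: 4.1
eef_pos: [490.6, -41.4, 158.9]
tool_rot: [-3.141, 0.002, 0.25]
force: [0.6, 0.1, -0.6]
width: -0.0
```

Call:
play_rows(
  series=[
    [0.5,0,0,0,1],
    [0.8,0,0,0,1],
    [1.1,0,0,0,1],
    [1.4,0,0,0,1],
    [1.4,0,0,0,1],
  ],
)

```text
clock: 4.6
eef_pos: [505.1, -38.1, 160.7]
tool_rot: [3.141, -0.001, 0.25]
force: [-0.1, -0.3, -0.7]
width: 0.1
```

Run:
```python
from h import *
s=status.read_state();d=viewer.get_image('wrist')
print(s['clock'],s['eef_pos'],s['force'],'tcp',sel(s['eef_pos']))
a=d['img'][:,:,::-1];cv2.imwrite('pics/w4.png',a)
a=cv2.convertScaleAbs(a[30:300,230:490],alpha=2.5);cv2.imwrite('pics/w4c.png',cv2.resize(a,None,fx=2.2,fy=2.2,interpolation=cv2.INTER_CUBIC))
```

```text
4.6 [505.06557041 -38.10602685 160.66522374] [-0.14653632 -0.34136377 -0.66870396] tcp [-50.8  48.6]
```

View pics/w4c.png

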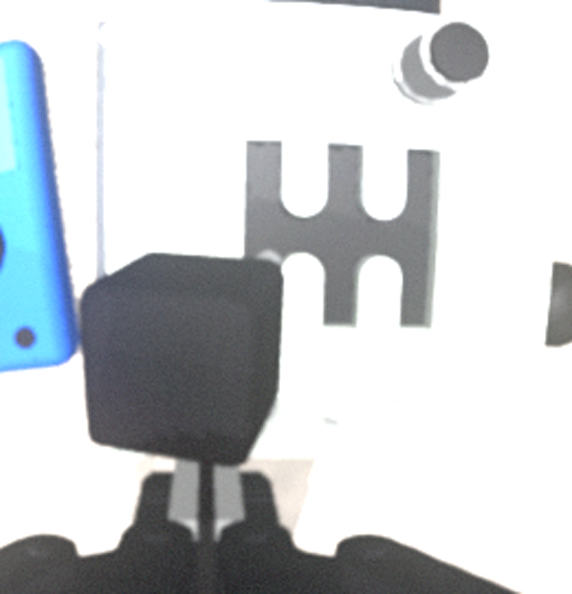

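The knob now covers the tips, so they are behind it at the right height. Next push is along +x.

Call:
play_rows(
  series=[
    [0.3,0,0,0,1],
    [0.6,0,0,0,1],
    [0.8,0,0,0,1],
    [0.8,0,0,0,1],
  ],
)

```text
clock: 5.05
eef_pos: [512.2, -36.4, 160.5]
tool_rot: [3.142, 0.0, 0.249]
force: [-1.4, 0.0, 1.2]
width: -0.3
```

Call:
play_rows(
  series=[
    [0.2,0,0,0,1],
    [0.4,0,0,0,1],
    [0.4,0,0,0,1],
  ],
)

```text
clock: 5.35
eef_pos: [516.4, -35.3, 160.5]
tool_rot: [3.141, -0.001, 0.25]
force: [-1.2, -0.2, 1.4]
width: -0.1
```

```bash
cat > look.py <<'E'
from h import *
import sys
s=status.read_state();d=viewer.get_image('wrist')
print(s['clock'],s['eef_pos'].round(1) if hasattr(s['eef_pos'],'round') else s['eef_pos'],np.round(s['force'],1),'tcp',sel(s['eef_pos']))
a=d['img'][:,:,::-1];a=cv2.convertScaleAbs(a[10:300,200:500],alpha=2.5);cv2.imwrite(sys.argv[1],cv2.resize(a,None,fx=2,fy=2,interpolation=cv2.INTER_CUBIC))
E
python3 look.py pics/w5.png
python3 - <<'E'
import cv2
a=cv2.imread('pics/w5.png',0)
print('x-edge scan (rows dark start at cols 230,260,300)',[int((a[200:,c]<110).argmax()+200) for c in(230,260,300)])
E
```

```text
5.35 [516.4 -35.3 160.5] [-1.2 -0.2  1.4] tcp [-39.2  48.4]
x-edge scan (rows dark start at cols 230,260,300) [285, 287, 286]
```

View pics/w5.png

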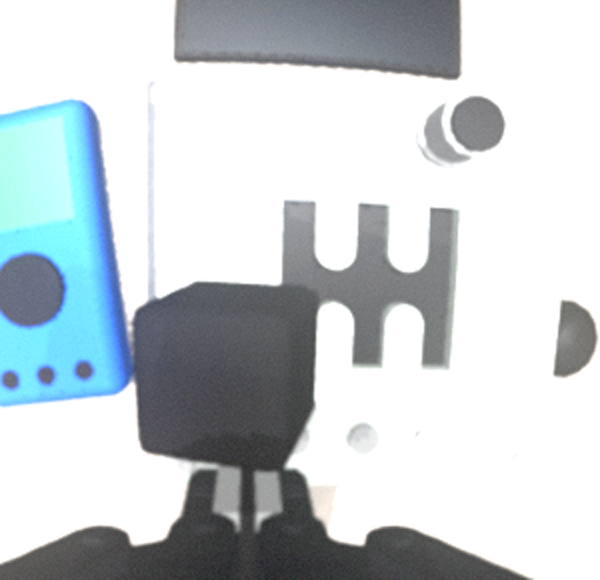

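Run:
```python
from h import *
s=status.read_state();d=viewer.get_image('wrist')
for n,(u,v),z in[('c',(225,385),196),('nearL',(145,455),196),('farL',(135,312),196),('nearR',(285,465),196),('chan',(370,285),105),('slotfar',(374,203),105),('slotnear',(367,367),105),('cap',(478,124),139)]:
    w=wray(d,s,200+u/2,10+v/2,z);print(n,sel(w))
```

```text
c [-8.  52.2]
nearL [-23.8  69.9]
farL [ 7.5 70.5]
nearR [-26.2  39.5]
chan [2.7 4.2]
slotfar [31.7  3.3]
slotnear [-27.1   4.3]
cap [ 56.9 -22.3]
```

Call:
play_rows(
  series=[
    [0.3,0,0,0,1],
    [0.6,0,0,0,1],
    [0.8,0,0,0,1],
    [0.8,0,0,0,1],
    [0.8,0,0,0,1],
  ],
)

```text
clock: 5.95
eef_pos: [524.3, -33.2, 160.5]
tool_rot: [3.142, -0.001, 0.25]
force: [0.2, 0.6, -0.3]
width: -0.3
```

```bash
python3 look.py pics/w6.png
```

```text
5.95 [524.3 -33.2 160.5] [ 0.2  0.6 -0.3] tcp [-31.   48.5]
```

View pics/w6.png

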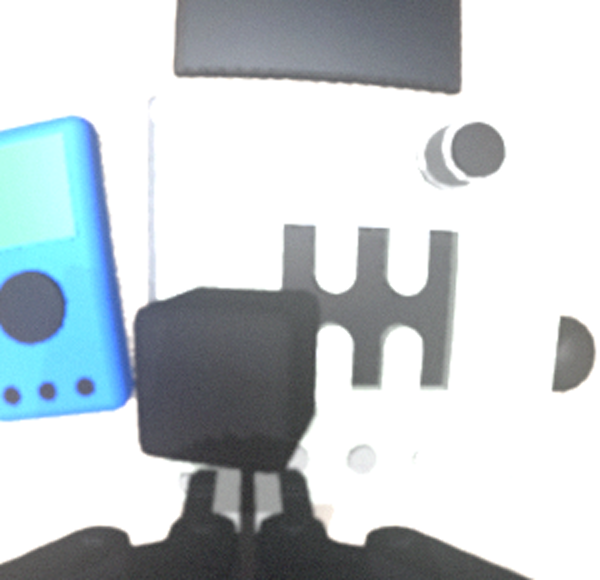

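Call:
play_rows(
  series=[
    [0.2,0,0,0,1],
    [0.2,0,0,0,1],
    [-2.5,0,0,0,1],
    [-2.5,-3,0,0,1],
    [-2.5,-5.5,0,0,1],
    [0.5,-5.5,0,0,1],
    [3.1,-5.5,0,0,1],
    [3.1,-5.5,0,0,1],
  ],
)

```text
clock: 6.8
eef_pos: [544.4, 29.4, 160.9]
tool_rot: [-3.141, -0.006, 0.251]
force: [-0.6, 0.5, -0.9]
width: 0.0
```

Call:
play_rows(
  series=[
    [0,0.4,0,0,1],
    [0,0.8,0,0,1],
    [0,1.2,0,0,1],
    [0,1.6,0,0,1],
    [0,1.6,0,0,1],
  ],
)

```text
clock: 7.3
eef_pos: [543.7, 11.6, 160.6]
tool_rot: [-3.141, 0.0, 0.248]
force: [-1.8, 1.5, -0.1]
width: 0.3
```

Call:
play_rows(
  series=[
    [0,0.3,0,0,1],
    [0,0.6,0,0,1],
    [0,0.9,0,0,1],
    [0,1.2,0,0,1],
    [0,1.2,0,0,1],
  ],
)

```text
clock: 7.8
eef_pos: [547.6, -0.1, 160.7]
tool_rot: [3.141, -0.001, 0.249]
force: [-0.6, 1.9, 2.5]
width: -0.2
```

Call:
play_rows(
  series=[
    [0,0.5,0,0,1],
    [0,1.0,0,0,1],
    [0,1.5,0,0,1],
    [0,2.0,0,0,1],
    [0,2.5,0,0,1],
    [0,3.0,0,0,1],
    [0,3.0,0,0,1],
  ],
)

```text
clock: 8.5
eef_pos: [554.7, -30.0, 160.5]
tool_rot: [3.141, 0.0, 0.248]
force: [-0.6, 1.6, 0.9]
width: 0.1
```

```bash
python3 look.py pics/w7.png
```

```text
8.5 [554.7 -30.  160.5] [-0.6  1.6  0.9] tcp [-0.8 43.9]
```

View pics/w7.png

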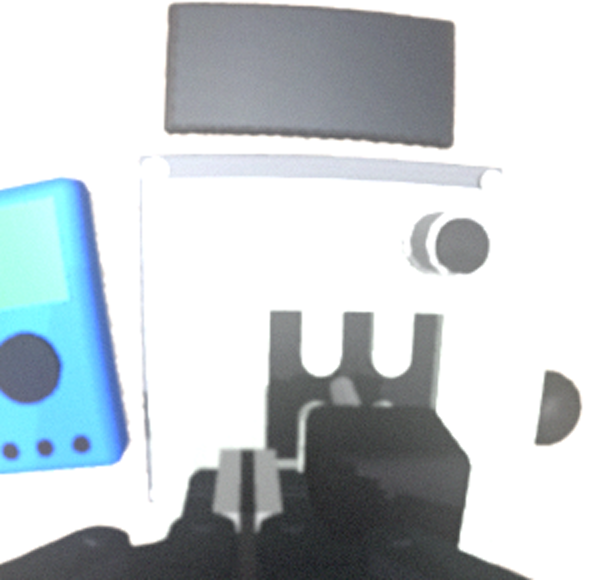

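The rod at (343,390) is in the cross channel near the middle column, with the finger pushing on the knob's left face. I'll keep pushing.

Call:
play_rows(
  series=[
    [0,0.7,0,0,1],
    [0,1.4,0,0,1],
    [0,2.1,0,0,1],
    [0,2.8,0,0,1],
    [0,3.5,0,0,1],
    [0,4.2,0,0,1],
    [0,4.6,0,0,1],
    [0,4.6,0,0,1],
  ],
)

```text
clock: 9.35
eef_pos: [565.8, -74.3, 160.3]
tool_rot: [3.141, 0.0, 0.248]
force: [-1.0, 0.9, -0.2]
width: 0.1
```

Call:
play_rows(
  series=[
    [0,0.4,0,0,1],
    [0,0.8,0,0,1],
    [0,0.8,0,0,1],
  ],
)

```text
clock: 9.65
eef_pos: [568.0, -81.6, 160.5]
tool_rot: [3.141, -0.0, 0.249]
force: [0.2, 1.2, 0.4]
width: -0.2
```

Call:
play_rows(
  series=[
    [0,0.2,0,0,1],
    [0,0.4,0,0,1],
    [0,0.4,0,0,1],
  ],
)

```text
clock: 9.95
eef_pos: [568.9, -85.1, 160.5]
tool_rot: [3.141, -0.0, 0.249]
force: [-0.4, 0.8, -0.1]
width: -0.0
```

Call:
play_rows(
  series=[
    [0,0.2,0,0,1],
    [0,0.4,0,0,1],
    [0,0.4,0,0,1],
  ],
)

```text
clock: 10.25
eef_pos: [570.0, -89.1, 160.6]
tool_rot: [3.141, -0.0, 0.249]
force: [-0.6, 0.9, -0.3]
width: -0.1
```

Call:
play_rows(
  series=[
    [0,0.2,0,0,1],
    [0,0.4,0,0,1],
    [0,0.4,0,0,1],
  ],
)

```text
clock: 10.55
eef_pos: [570.3, -90.7, 160.3]
tool_rot: [-3.139, 0.001, 0.25]
force: [-2.0, 4.6, -0.1]
width: 0.2
```

```bash
python3 look.py pics/w8.png
python3 - <<'E'
import cv2
a=cv2.imread('pics/w8.png',0)[::20,::10]
for r in a:print(''.join('#' if v<45 else '+' if v<110 else '-' if v<200 else '.' for v in r))
E
```

```text
10.55 [570.3 -90.7 160.3] [-2.   4.6 -0.1] tcp [ -1.  -18.8]
............................................................
......----------------------------..........................
......----------------------------..........................
.....-----------------------------..........................
.....-----------------------------..........................
.....-----------------------------..........................
.....-----------------------------..........................
.............................-----..........................
............................................................
............................................................
............................................................
........................----................................
........................-----...............................
........................-----...............................
............................................................
............................................................
..........---....---....----................................
..........---....---....----................................
..........---....---....----................................
..........-------------++---.............+++++-.............
...........-------+++++++----.....---++--+++--++............
...........---...-+++...+++-+++++++++++++++-++++............
...........-+-...-++-...++++++++++++++++++++++-.............
...........---...----.---+--++++++++++++++++++..............
...................-++---+--+++#+++++++++++++-..............
...................+++---+---+++##+++++++++++...............
..................++++++-+-+#+++#####++++++++...............
......-++++++...-++++++++++###+++##+#++++++++...............
.-++++++++++++++++++++++++++#+######+##++++++++++...........
```

Call:
play_rows(
  series=[
    [0,-1.5,0,0,1],
    [-2.5,-2,0,0,1],
    [-5,-2,0,0,1],
    [-6,-1,0,0,1],
    [-6,1.5,0,0,1],
    [-6,2.9,0,0,1],
    [-6,2.9,0,0,1],
  ],
)

```text
clock: 11.3
eef_pos: [520.9, -138.6, 160.7]
tool_rot: [3.139, -0.001, 0.245]
force: [-0.8, 0.6, 0.3]
width: 0.1
```

Call:
play_rows(
  series=[
    [1,0,0,0,1],
    [2,0,0,0,1],
    [2.6,0,0,0,1],
    [3.2,0,0,0,1],
    [3.6,0,0,0,1],
    [4.0,0,0,0,1],
    [4.0,0,0,0,1],
  ],
)

```text
clock: 12.0
eef_pos: [559.0, -125.1, 160.4]
tool_rot: [-3.141, -0.0, 0.25]
force: [-0.4, -0.2, 0.6]
width: 0.2
```

```bash
python3 look.py pics/w9.png
python3 - <<'E'
import cv2
a=cv2.imread('pics/w9.png',0)[::20,::10]
for r in a:print(''.join('#' if v<45 else '+' if v<110 else '-' if v<200 else '.' for v in r))
E
```

```text
12.0 [ 559.  -125.1  160.4] [-0.4 -0.2  0.6] tcp [-20.6 -49.2]
-++++++++++++++-+-----------................................
+++++++++-------------------................................
-+++++----------------------................................
-+--------------------------................................
----------------------------................................
--------+-++++++++++++++++--................................
............................................................
............................................................
..............----..........................................
.............------.........................................
..............---...........................................
............................................................
............................................................
.........--.....---.........................................
..---....---....---.........................................
..---....---....+++++++++++++-..............................
..---...----...-++++++++++++++++++..........................
..-------------+++++++++++++++++++..+++++........-..........
..----...----..-++++++++++++++++++-+++--++-......-..........
...--....---....+++++++++++++++++--+++++++-.................
...--....---....+++++++++++++++++-.-+++++-.......-..........
................+++++++++++++++++-..........................
.................++++++++++++++++-..........................
..................+++++++++++----...........................
...................+++---+--+++.............................
...................+++--++---++-............................
..................++++++-+-+++++-...........................
......-++++++....+++++++++++++++++...+++++++-...............
.-++++++++++++++++++++++++++#++++++++++++++++++++...........
```

Call:
play_rows(
  series=[
    [0.5,0,0.2,0,1],
    [1,0,0.4,0,1],
    [1.5,0,0.5,0,1],
    [2,0,0.5,0,1],
    [2.5,0,0.5,0,1],
    [2.9,0,0.5,0,1],
    [3.2,0,0.5,0,1],
    [3.2,0,0.5,0,1],
  ],
)

```text
clock: 12.85
eef_pos: [590.4, -117.3, 155.3]
tool_rot: [-3.141, -0.001, 0.25]
force: [-1.1, -1.0, -0.5]
width: -0.2
```

Call:
play_rows(
  series=[
    [0.2,0,0,0,1],
    [0.4,0,0,0,1],
    [0.4,0,0,0,1],
  ],
)

```text
clock: 13.15
eef_pos: [593.6, -116.5, 155.5]
tool_rot: [-3.141, -0.0, 0.25]
force: [-2.1, 0.1, -0.5]
width: -0.1
```

Call:
play_rows(
  series=[
    [0.2,0,0,0,1],
    [0.4,0,0,0,1],
    [0.4,0,0,0,1],
  ],
)

```text
clock: 13.45
eef_pos: [597.0, -115.6, 155.3]
tool_rot: [-3.141, 0.001, 0.25]
force: [-3.7, -0.2, -1.2]
width: -0.2
```

Call:
play_rows(
  series=[
    [0.2,0,0,0,1],
    [0.4,0,0,0,1],
    [0.4,0,0,0,1],
  ],
)

```text
clock: 13.75
eef_pos: [598.0, -115.5, 155.0]
tool_rot: [-3.14, 0.007, 0.249]
force: [-8.7, -0.5, 2.2]
width: 0.1
```

Call:
play_rows(
  series=[
    [0.3,0,0,0,1],
    [0.5,0,0,0,1],
    [0.5,0,0,0,1],
  ],
)

```text
clock: 14.05
eef_pos: [598.8, -115.4, 154.8]
tool_rot: [-3.139, 0.015, 0.248]
force: [-17.2, -1.8, 7.5]
width: 0.1
```

Hard against the stop: 17 N with almost no further motion. I'll back off, rise and check from above.

Call:
play_rows(
  series=[
    [-2,0,0,0,1],
    [-5,0,0,0,1],
    [-8,0,0,0,1],
    [-8,0,-3,0,1],
    [-8,0,-8,0,1],
    [-10,0,-10,0,1],
    [-10,0,-10,0,1],
    [-10,0,-10,0,1],
  ],
)

```text
clock: 14.85
eef_pos: [510.9, -138.4, 256.6]
tool_rot: [3.14, -0.004, 0.249]
force: [0.4, -0.5, -0.9]
width: -0.1
```

Run:
```python
from h import *
s=status.read_state();d=viewer.get_image('wrist');t=viewer.get_image('top')['img'][160:250,250:370,::-1]
print(s['clock'],s['eef_pos'],s['force'])
a=cv2.convertScaleAbs(d['img'][0:280,180:500,::-1],alpha=1.6)
a=cv2.resize(a,(640,560));b=np.zeros((560,160,3),np.uint8);b[:120]=cv2.resize(t,(160,120))
cv2.imwrite('pics/w10.png',np.hstack([a,b]))
```

```text
14.85 [ 510.86083675 -138.44083449  256.55117528] [ 0.44650852 -0.54315569 -0.92520512]
```

View pics/w10.png

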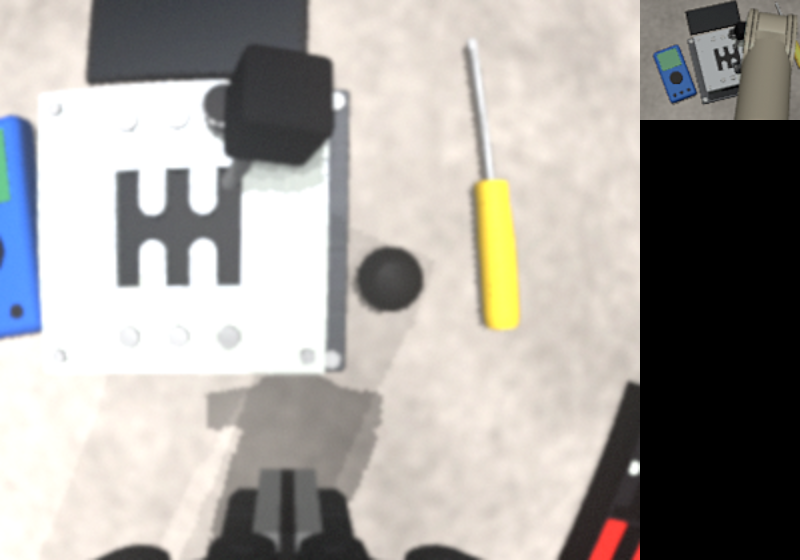

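The rod, at about (230,180), is at the far end of the right-hand slot next to the barrel at (215,105). The hand is clear and nothing else appears to have moved.

```bash
python3 -c "
from cell import order;print(order.finish_job())"
```

```text
the job is handed in; nothing more can be done
None
```

I pushed the lever with the closed fingertips out of its +y/−x slot, along the cross channel, and home into the −y/+x slot, the one with the barrel. The job is handed in at about 15 s of the 51 s allowed; no verdict is reported.

**Last checks:**
- **Fully home:** the lever met a hard stop at the end of the slot. Wrist force rose to about 17 N with only about 1 mm of further motion.
- **Position:** in the final wrist picture the rod is at the far end of the barrel's slot. I judged this by eye and did not measure the 35 mm distance.
- **Robot clear:** the gripper is backed off and raised, with force readings under 1 N.
- **Bystanders:** the multimeter, phone, spare knob and screwdriver look undisturbed. The tray is only partly in view and the spray can is outside that picture, but the arm never worked near the can.

**What disagreed:**
- **First push:** the fingertips rode on top of the knob with about 6 N upward, because they seemed to sit higher than `ctrl.tip_reach` implied. I backed off, went 20 mm lower and pushed again without trouble.
- **Gate centre:** my readings of its position differed by about 6 mm between views. I relied on measurements relative to the gate and on contact force instead.

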